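# Bed a long aluminium profile against a sprung rail

### The job

Push the long loose aluminium profile sideways with closed fingers, at one end and then the other in turn, until its long side lies flat and parallel against both grey pads of the sprung rail. Then bed it by pressing opposite the left pad alone until that pad clearly gives on its springs (a push of about 12 newtons, for half a second), and after that opposite the right pad alone in the same way, and never push harder than 20 newtons. Back off gently so that the profile stays lying free and touching both pads, not shifted lengthwise, and leave the bottle, dish, tape roll and pen where they are.

Things in the scene. Friction and masses are not known exactly. Their poses are not given: they have to be found in the camera images.
- rail: Fixed sprung rail, 290 mm long (y), beam 40 mm high, foot 70 mm deep. Origin: on the worktop, middle of its length, 5 mm in front of the beam. x points from the robot into the rail, y along it to the robot's left, z up; turned up to 0.2 rad. In front of the beam a hand-set strip bears two grey sprung pads, each 70 mm long, 5 to 27 mm above the worktop, centred at y = +95 mm (left) and -95 mm (right).
- left_mark (a point): Point fixed on the rail behind the left pad: rail x = 0, y = +95 mm, 16 mm up; axes as the rail's. The flat front faces of both pads lie in one plane, but their strip is set by hand before each job, in or out and up to 0.06 rad askew to the rail, and this is not reported: each pad's face is anywhere from 21 to 58 mm in front of its mark (rail x = -21 to -58 mm). Find it by touch.
- right_mark (a point): Point fixed on the rail behind the right pad: rail x = 0, y = -95 mm, 16 mm up; axes as the rail's. Each pad yields by itself along rail +x: it starts to move at 2.4 N, then takes 4 N more per mm, has 7 mm of travel, and springs back when let go.
- bar: Loose aluminium profile, 30 mm wide (x), 260 mm long (y), 24 mm high, 0.19 to 0.35 kg, dark slot on top. Origin: centre of its underside; at the start x is along the rail's x within 0.2 rad. Starts 45 to 120 mm short of the pads; 1 to 3.5 N slides it (friction takes 2 to 7 N of a firm push). A push at one end swings the other end back a little. Push its near long side opposite a pad's middle (95 mm from its own middle), 5 to 20 mm up.
- bottle: Bystander: brown bottle with a screw cap, 46 mm wide, 88 mm high, standing behind the rail. Origin: centre of its underside.
- petri: Bystander: petri dish, 60 mm wide, 16 mm high, behind the rail. Origin: centre of its underside.
- tape: Bystander: roll of tape lying flat, 62 mm wide, 19 mm high, beyond the left end of the rail. Origin: centre of its underside.
- pen: Bystander: marker pen, 132 mm long, 12 mm high, lying near the front edge at the left. Origin: middle of its underside.

How it is judged:
On the way, in this order (a step that is already met when the one before it is completed fails the run):
1. the profile is pressed against the left pad alone with 4 N or more for 0.2 s (contact force between bar and pad_left_c0 above 4 N and contact force between bar and pad_right_c0 below 4 N), for 0.2 s.
2. after that it is pressed against the right pad alone with 4 N or more for 0.2 s (contact force between bar and pad_right_c0 above 4 N and contact force between bar and pad_left_c0 below 4 N), for 0.2 s.
At the end, for the whole second after the job is handed in: The profile lies flat on the worktop and at rest along the rail: the gap to each pad (measured at the pad's middle) is under 2.5 mm, and its middle is within 30 mm of the rail's middle lengthwise (x of pad_left_c0 in the frame of bar between 0.015 and 0.0205 m and x of pad_right_c0 in the frame of bar between 0.015 and 0.0205 m and y of bar in the frame of rail between -0.03 and 0.03 m and angle between bar's own z axis and vertical below 0.05 rad and linear speed of bar below 0.01 m/s); the robot touches nothing.
It fails at once if the fingers push on the profile with more than 25 N (contact force between the fingers and bar above 25 N).
It fails at once if the brown bottle is shifted by more than 20 mm (distance of bottle from where it was at the start of the episode above 0.02 m).
It fails at once if the petri dish is shifted by more than 20 mm (distance of petri from where it was at the start of the episode above 0.02 m).
It fails at once if the tape roll is shifted by more than 20 mm (distance of tape from where it was at the start of the episode above 0.02 m).
It fails at once if the marker pen is shifted by more than 20 mm (distance of pen from where it was at the start of the episode above 0.02 m).
It also fails if it takes over 72 s, if anything falls off the work surface, if the arm or the gripper's body presses on something with over 40 N, if the wrist force passes 120 N, or if a joint passes its speed limit or range.

### The arm

A 6-joint arm with a two-finger parallel gripper is mounted at the origin on a cart in front of the work surface, level with it; the furniture and walls round the work are solid. World frame = base frame: x ahead of the robot, y to its left, z up, the work surface at z = 0. Lengths are in m, angles in rad, forces in N, time in s.
With the tool pointing down it reaches from about 0.3 to 0.875 m from the base axis. Payload 6.4 kg.
Tool frame: the origin (TCP) lies at the very end of the fingers, on their centre line; the grasp point (between the pads) lies 19 mm behind it; z points along the fingers, y is the direction in which the jaws open and shut (so a half turn about z gives the same grasp; the last joint's range is limited). The gripper opens to 85 mm and grips with 20 to 120 N. Pads are 22 mm wide; open, the fingers measure 114 mm over their backs; the gripper's body (76 mm by 85 mm) begins 54 mm behind the grasp point. The pads swing forward as they close: fully open they stand 13 mm farther back than shut.
Start: joints at [0.968, 0.181, 1.607, -0, 1.354, -0.206], TCP at [0.222, 0.53, 0.231] pointing down, gripper open.
Joint ranges: [-2.99, 2.99], [-0.89, 2.07], [0.3, 2.58], [-1.14, 4.28], [0, 2.63], [-3.12, 3.12]. Speed limits (rad/s): [2.57, 2.57, 3.01, 3.14, 3.14, 3.14].

### API

Orientations are given as a unit quaternion [w, x, y, z].
In Python, from bench import telemetry, imaging, ctrl gives the robot as it stands.
- The arm moves only by the shell command python3 -m pendant 'ROWS' [OPENING]. ROWS is JSON, a list that holds one entry, the list of rows, each a list of 6 numbers: the shift along the tool's x, y, z in units of 200 mm (1.0 is 200 mm), then the turn, a rotation vector about the tool's x, y, z in units of pi rad (1.0 is pi rad). In form: [[[tx, ty, tz, rx, ry, rz], ...]]. A call has 1 to 12 rows; each row shifts and turns the pose as measured when the row begins, along the tool's axes as they then stand; what a row does not reach is not made up. A row lasts 1/8 s, in which the tool goes at most 62.5 mm and 10.7 degrees, less where a joint would pass 70% of its speed; a pose out of reach is approached as far as the arm can. A call with a number of a shift or a turn outside -1 to 1 is refused whole. A call with a gripper value outside its range is refused whole. OPENING is the closure, from 0 (fully open) to 1 (shut), set as the call begins (- or left out, the last holds). The fingers move at their own pace and stop on an object; the grip force is fixed at half the most. Time passes only in rows, so rows that do not move let the fingers close. It gives the time, the measured TCP pose, the force and the opening at its end, in the units of the state.
- telemetry.get_obs(): the state, without advancing time (a new reading comes with each control period).
- imaging.camera(name): name is "scene" or "top" or "wrist"; returns a dict with "pixels" (400x640x3 uint8, blue, green, red), "vfov" (degrees; the focal length in pixels is half the picture's height over the tangent of half this angle, whatever the lens; pixels are square), "cx", "cy" (the principal point, pixels), "R" (3x3) and "t" (3): a world point X has camera coordinates R X + t. Camera axes: x right, y down, z forward; pixel columns grow to the right and rows downward; lengths in m; the calibration is good to about 2 mm. A picture is of the moment at which its call begins. There is no depth.
- ctrl.hand_in(): hands the job in, once; it reports no verdict.
The state is a dict: "time_s": time; "q": joint angles; "dq": joint speeds; "joint_efforts": joint torques, N m; "eef_pos": TCP position; "eef_rot": TCP orientation; "wrist_force": force on the tool from outside, world axes, zero at the start; "torque": the same for the moment, N m; "opening": opening from 0.0 (shut) to 1.0 (fully open).
Only numpy, scipy, OpenCV 4.12 (cv2) and the standard library are available. Lean on these libraries where they do the work, as an engineer would, in place of code of your own. Each camera call takes 0.05 s, during which the arm holds its last target.

## Working session

There is one attempt and no reset: what is moved stays moved. The work goes in short steps, Python scripts to look and compute and a shell command to move; the robot and the scene stay as the last step left them, time stands still between calls to the robot, and variables do not carry over. Pictures are saved under pics/ and viewed, and the job is handed in when it is done.

```bash
ls; mkdir -p pics; python3 - <<'E'
from bench import telemetry, imaging
import cv2
o=telemetry.get_obs();print(o)
for n in("scene","top"):
    c=imaging.camera(n);cv2.imwrite(f"pics/{n}0.png",c["pixels"]);print(n,{k:v for k,v in c.items() if k!="pixels"})
E
```

```text
pics
{'time_s': 0.0, 'q': array([ 9.67719245e-01,  1.81558237e-01,  1.60798075e+00, -1.59266346e-05,
        1.35380545e+00, -2.06249422e-01]), 'dq': array([-3.28430145e-05, -5.84854280e-04,  5.27518305e-04, -5.73282109e-04,
       -6.59712659e-04, -3.17701416e-04]), 'joint_efforts': array([ 4.39377236e-04, -4.44876838e+01, -3.51335692e+01, -2.31275044e-04,
        9.15411481e-03,  4.04657658e-05]), 'eef_pos': array([0.22188137, 0.52987689, 0.23038766]), 'eef_rot': array([-3.37701020e-04,  1.97112766e-01,  9.80380431e-01, -8.08214927e-04]), 'wrist_force': array([-0.11436509,  0.17245739,  0.17260726]), 'torque': array([ 0.00794681, -0.00428423,  0.05044046]), 'opening': 0.9986152673065055}
scene {'vfov': 45.49770030214775, 'cx': 321.3756610597723, 'cy': 199.92305496520518, 'R': array([[ 0.68866185, -0.724848  ,  0.01844532],
       [-0.53459365, -0.5247628 , -0.66244519],
       [ 0.48985149,  0.44633998, -0.74888326]]), 't': array([-0.28471255,  0.45343284,  0.70706779])}
top {'vfov': 57.45459976933182, 'cx': 320.71898028767606, 'cy': 197.2144557009101, 'R': array([[-0.16329645, -0.98657433, -0.00231471],
       [-0.96638705,  0.16042642, -0.20089659],
       [ 0.19857076, -0.03056879, -0.97960972]]), 't': array([0.2741221 , 0.55863568, 0.77167783])}
```

View pics/scene0.png

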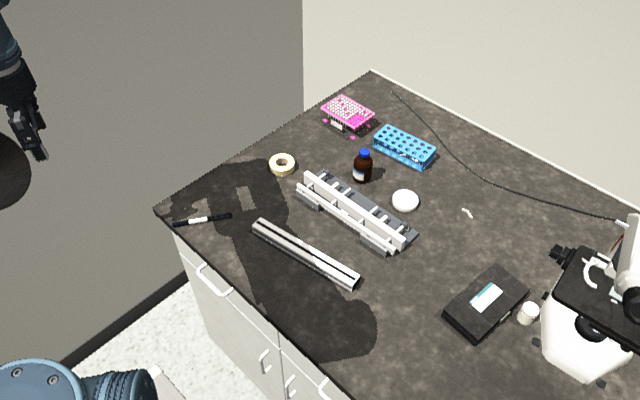

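View pics/top0.png

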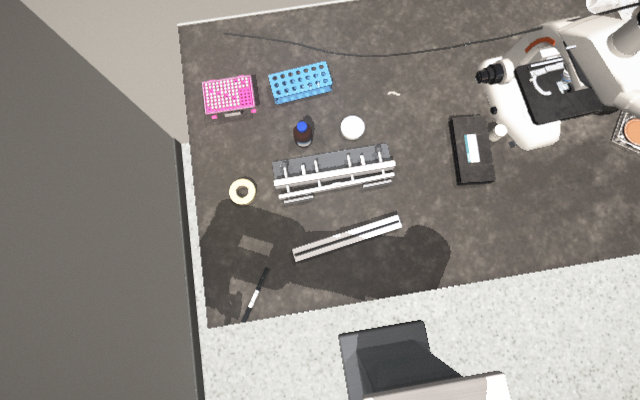

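The top view shows the rail at about (275–395, 145–205), the bar from (293,255) to (401,221), the pen at (256,293) and the tape at (242,191). I'll zoom in for corner pixels.

```bash
python3 - <<'E'
import cv2
im=cv2.imread("pics/top0.png")[130:275,265:415]
cv2.imwrite("pics/topz.png",cv2.resize(im,None,fx=4,fy=4,interpolation=cv2.INTER_CUBIC))
im=cv2.imread("pics/scene0.png")[160:300,240:430]
cv2.imwrite("pics/scz.png",cv2.resize(im,None,fx=4,fy=4,interpolation=cv2.INTER_CUBIC))
E
```

```text
(no output)
```

View pics/topz.png

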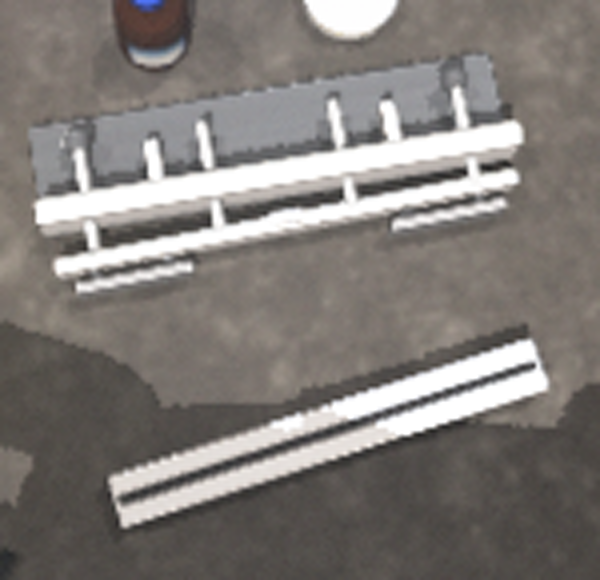

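View pics/scz.png

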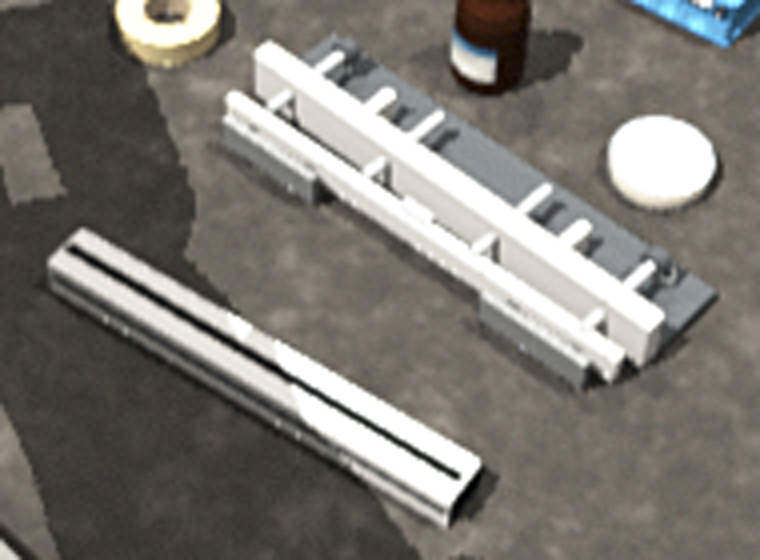

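```bash
cat > h.py <<'E'
import numpy as np
from bench import imaging
def ray(c,u,v,z):
    f=200/np.tan(np.radians(c["vfov"]/2));R=np.array(c["R"]);t=np.array(c["t"])
    d=R.T@np.array([(u-c["cx"])/f,(v-c["cy"])/f,1]);o=-R.T@t
    return (o+d*(z-o[2])/d[2])
def zt(c,U,V,z,ox,oy,s=4): return ray(c,(U+.5)/s-.5+ox,(V+.5)/s-.5+oy,z)
E
python3 - <<'E'
from h import *
c=imaging.camera("top");s=imaging.camera("scene")
for n,c_,ox,oy,L in(("top",c,265,130,[("bar",.024,[(108,478),(532,338),(548,388),(122,528)]),("padL",.027,[(77,291),(194,269)]),("padR",.027,[(394,229),(506,207)]),("beam",.04,[(36,200),(36,224),(522,122),(522,146)])]),
 ("scene",s,240,160,[("bar",.024,[(82,228),(482,464),(446,504),(48,262)]),("padL",.027,[(224,120),(312,176)]),("padR",.027,[(480,298),(586,364)]),("beam",.04,[(268,38),(255,48),(664,318),(650,332)])])):
  for k,z,p in L:
    P=np.array([zt(c_,*q,z,ox,oy)[:2] for q in p]);print(n,k,P.round(4).tolist(),P.mean(0).round(4))
    d=P[1]-P[0] if k!="beam" else P[3]-P[1]
    print("  ang",np.arctan2(d[0],-d[1]),np.linalg.norm(d))
E
```

```text
top bar [[0.4935, 0.2638], [0.5333, 0.0071], [0.503, 0.004], [0.4642, 0.2601]] [0.4985 0.1338]
  ang 0.15384142750004007 0.2597988597363895
top padL [[0.604, 0.2655], [0.6058, 0.1957]] [0.6049 0.2306]
  ang 0.025323939755948016 0.06989874615006121
top padR [[0.6102, 0.075], [0.6125, 0.0069]] [0.6114 0.041 ]
  ang 0.03360911008525806 0.06812279195891872
top beam [[0.659, 0.2805], [0.6446, 0.2825], [0.659, -0.0098], [0.6445, -0.0068]] [0.6518 0.1366]
  ang -0.0004920105597210604 0.2893065399540463
scene bar [[0.4929, 0.2617], [0.5307, 0.0054], [0.5008, 0.0031], [0.4643, 0.257]] [0.4972 0.1318]
  ang 0.14620909933469095 0.259094407518119
scene padL [[0.6021, 0.2618], [0.6068, 0.196]] [0.6044 0.2289]
  ang 0.07055429061657156 0.06595078970776744
scene padR [[0.6073, 0.0724], [0.613, 0.005]] [0.6102 0.0387]
  ang 0.08517062625408447 0.06760302826324295
scene beam [[0.6582, 0.2815], [0.6469, 0.2811], [0.6562, -0.0105], [0.6438, -0.0108]] [0.6513 0.1353]
  ang -0.01061473669645051 0.29192529252553095
```

```bash
python3 -m pendant '[[[0,0,0,0,0,-0.046],[0,0,0,0,0,-0.046],[0,0,0,0,0,-0.046],[-0.17,-0.25,0,0,0,0],[-0.17,-0.25,0,0,0,0],[-0.17,-0.25,0,0,0,0],[-0.17,-0.25,0,0,0,0],[-0.17,-0.25,0,0,0,0],[-0.17,-0.25,0,0,0,0]]]' 1
```

```text
time_s: 1.32
eef_pos: [0.4446, 0.236, 0.2295]
eef_rot: [-0.0, -0.031, 1.0, -0.001]
wrist_force: [1.0, 0.6, -0.2]
opening: 0.002
```

```bash
python3 -m pendant '[[[0.07,-0.05,0.27,0,0,0],[0,0,0.27,0,0,0],[0,0,0.27,0,0,0],[0,0,0.2,0,0,0],[0,0,0.05,0,0,0]]]' 1; python3 - <<'E'
from bench import imaging
import cv2
im=imaging.camera("scene")["pixels"][160:320,240:430]
cv2.imwrite("pics/s1.png",cv2.resize(im,None,fx=3,fy=3))
E
```

```text
time_s: 1.95
eef_pos: [0.4371, 0.2201, 0.0145]
eef_rot: [0.003, -0.026, 1.0, -0.0]
wrist_force: [-0.3, -0.4, 0.3]
opening: -0.002
```

View pics/s1.png

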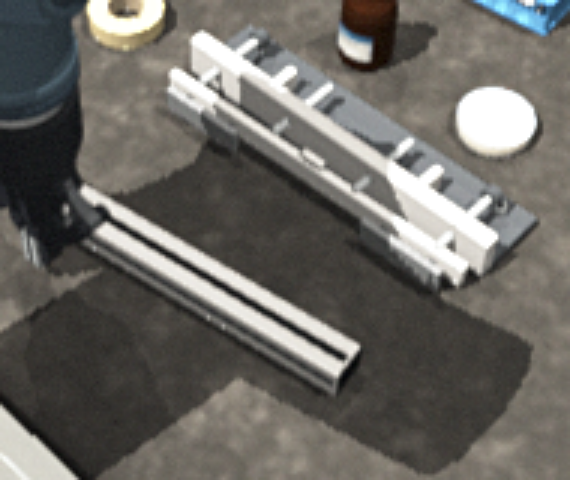

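The fingers are at the near side of the bar's left part. The bar hasn't moved. Pushing starts now.

```bash
python3 -m pendant '[[[-0.025,0.025,0.015,0,0,0],[-0.025,0,0,0,0,0],[-0.025,0,0,0,0,0],[-0.025,0,0,0,0,0],[-0.025,0,0,0,0,0],[-0.025,0,0,0,0,0]]]' 1;  python3 -m pendant '[[[-0.03,0,0,0,0,0],[-0.03,0,0,0,0,0],[-0.03,0,0,0,0,0],[-0.03,0,0,0,0,0],[-0.03,0,0,0,0,0]]]' 1
```

```text
time_s: 2.75
eef_pos: [0.4733, 0.2287, 0.0173]
eef_rot: [0.008, -0.026, 1.0, 0.001]
wrist_force: [-0.5, 0.2, 0.3]
opening: -0.001
time_s: 3.38
eef_pos: [0.5049, 0.2301, 0.0174]
eef_rot: [0.008, -0.026, 1.0, 0.001]
wrist_force: [-1.0, -0.1, 0.5]
opening: -0.003
```

```bash
cat > snap.py <<'E'
import sys,cv2
from bench import imaging
n=sys.argv[1]
im=imaging.camera("top")["pixels"][120:290,225:415]
cv2.imwrite(f"pics/{n}.png",cv2.resize(im,None,fx=4,fy=4,interpolation=cv2.INTER_CUBIC)[:600,:])
E
cat > snaps.py <<'E'
import sys,cv2
from bench import imaging
n=sys.argv[1]
im=imaging.camera("scene")["pixels"][160:300,240:430]
cv2.imwrite(f"pics/{n}.png",cv2.resize(im,None,fx=4,fy=4,interpolation=cv2.INTER_CUBIC))
E
python3 snaps.py s2
```

```text
(no output)
```

View pics/s2.png

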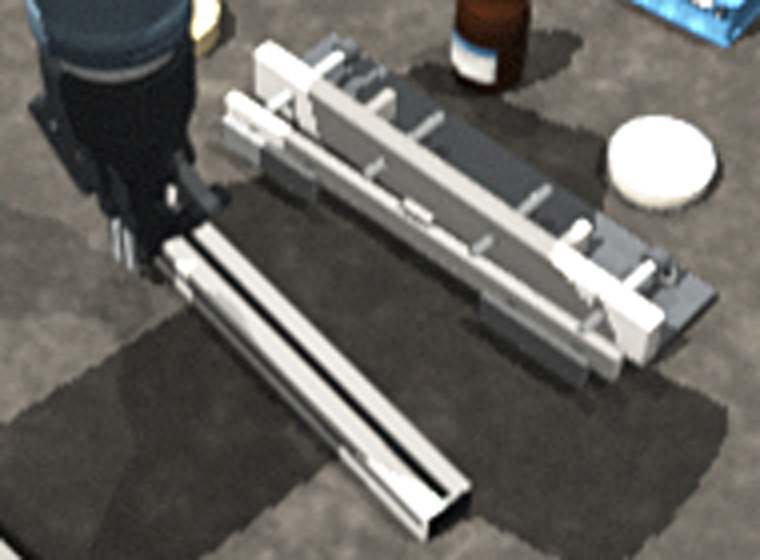

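```bash
python3 - <<'E'
from h import *
s=imaging.camera("scene")
for p in [(470,486),(424,520),(206,222),(165,242)]: print(zt(s,*p,.024,240,160)[:2].round(4))
E
```

```text
[0.5168 0.0014]
[0.4866 0.0049]
[0.5435 0.2162]
[0.518 0.222]
```

```bash
python3 -m pendant '[[[0.12,0,0.01,0,0.003,0],[0.13,0,0.01,0,0.003,0],[0.05,-0.24,0,0,0,0],[0,-0.24,0,0,0,0],[0,-0.24,0,0,0,0],[0,-0.21,0,0,0,0],[0,0,0,0,0,0]]]' 1
```

```text
time_s: 4.35
eef_pos: [0.4569, 0.0371, 0.0145]
eef_rot: [0.002, -0.028, 1.0, 0.0]
wrist_force: [0.8, 0.7, 0.0]
opening: 0.002
```

```bash
python3 -m pendant '[[[-0.03,0,0.018,0,0,0],[-0.03,0,0,0,0,0],[-0.03,0,0,0,0,0],[-0.03,0,0,0,0,0],[-0.03,0,0.003,0,0,0],[-0.03,0,0.003,0,0,0],[-0.03,0,0.003,0,0,0],[-0.03,0,0.003,0,0,0],[-0.03,0,0.003,0,0,0],[-0.03,0,0.003,0,0,0],[-0.03,0,0.003,0,0,0]]]' 1; python3 snap.py t3
```

```text
time_s: 5.72
eef_pos: [0.5262, 0.0447, 0.0059]
eef_rot: [0.001, -0.03, 1.0, 0.001]
wrist_force: [-1.6, -0.4, 1.7]
opening: -0.0
```

View pics/t3.png

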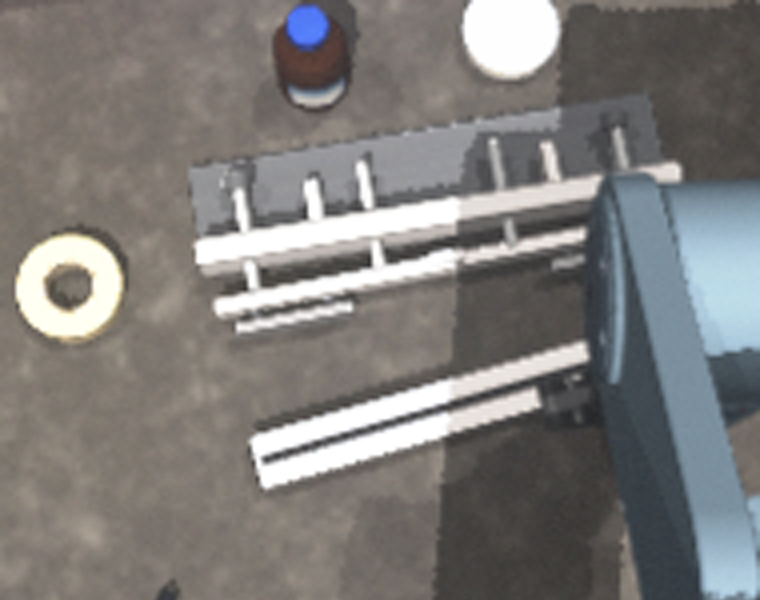

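```bash
cat > bar.py <<'E'
# far-left corner, near-left corner, second point on far edge (zoomed top pixels) 
import sys;from h import *
a=list(map(float,sys.argv[1:]))
c=imaging.camera("top")
P=[zt(c,*a[i:i+2],.024,225,120)[:2] for i in(0,2,4)]
d=P[2]-P[0];yaw=np.arctan2(d[0],-d[1])
n=np.array([np.cos(yaw),np.sin(yaw)]);l=np.array([-n[1],n[0]])
end=(P[0]+P[1])/2; ctr=end-.13*l
print("yaw",yaw.round(3),"ctr",ctr.round(4),"L",(ctr+.095*l).round(4),"R",(ctr-.095*l).round(4), "nearL",(ctr+.095*l-.015*n).round(4),"nearR",(ctr-.095*l-.015*n).round(4))
E
python3 bar.py 250 437 264 489 588 341
```

```text
yaw 0.115 ctr [0.5407 0.1363] L [0.5298 0.2307] R [0.5515 0.042 ] nearL [0.5149 0.229 ] nearR [0.5366 0.0402]
```

```bash
python3 -m pendant '[[[0.1,0,-0.01,0,0,0],[0.05,0,-0.01,0,0,0],[0,0.24,0,0,0,0],[0,0.24,0,0,0,0],[0,0.24,0,0,0,0],[0,0.19,0,0,0,0],[0,0,0,0,0,0]]]' 1
```

```text
time_s: 6.7
eef_pos: [0.489, 0.2288, 0.0124]
eef_rot: [0.006, -0.028, 1.0, 0.001]
wrist_force: [-0.0, -0.2, -0.1]
opening: -0.0
```

```bash
python3 -m pendant '[[[-0.025,0,0.005,0,0.003,0],[-0.025,0,0.002,0,0,0],[-0.025,0,0.002,0,0,0],[-0.025,0,0.002,0,0,0],[-0.025,0,0.002,0,0,0],[-0.025,0,0.002,0,0,0],[-0.025,0,0.002,0,0,0],[-0.025,0,0.002,0,0,0],[-0.025,0,0.002,0,0,0]]]' 1;python3 -m pendant '[[[0.1,0,0,0,0,0],[0.12,0,0,0,0,0],[0.02,-0.24,0,0,0,0],[0,-0.24,0,0,0,0],[0,-0.24,0,0,0,0],[0,-0.21,0,0,0,0],[0,0,0,0,0,0]]]' 1; python3 snap.py t4
```

```text
time_s: 7.82
eef_pos: [0.537, 0.2279, 0.0079]
eef_rot: [0.0, -0.026, 1.0, 0.001]
wrist_force: [-0.7, -0.4, 0.9]
opening: 0.001
time_s: 8.7
eef_pos: [0.504, 0.0351, 0.0092]
eef_rot: [0.006, -0.027, 1.0, 0.0]
wrist_force: [-0.3, 1.2, -0.7]
opening: 0.001
```

View pics/t4.png

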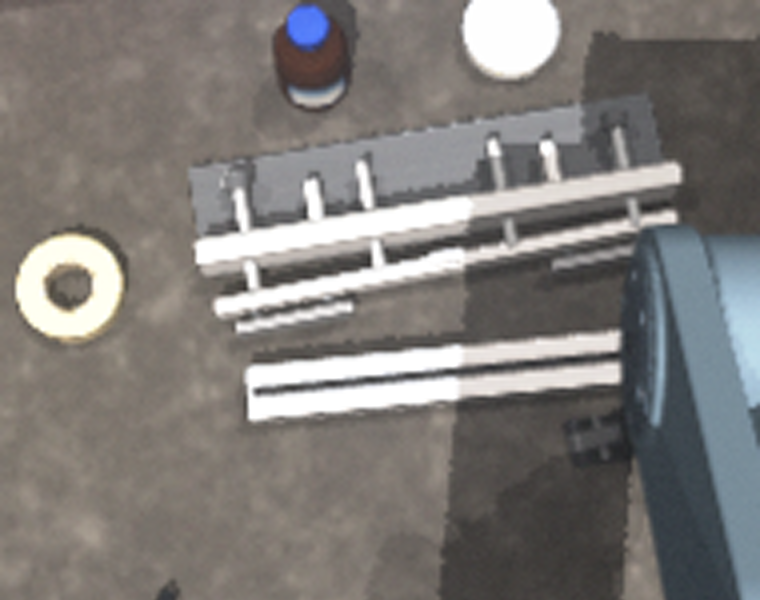

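```bash
python3 bar.py 246 369 249 422 620 332; python3 - <<'E'
from h import *
c=imaging.camera("top")
for p in[(236,330),(353,309),(554,270),(636,254)]: print(zt(c,*p,.027,225,120).round(4))
E
```

```text
yaw -0.064 ctr [0.5573 0.1355] L [0.5635 0.2303] R [0.5512 0.0407] nearL [0.5485 0.2312] nearR [0.5363 0.0416]
[0.6047 0.266  0.027 ]
[0.6059 0.1962 0.027 ]
[0.6096 0.0751 0.027 ]
[0.6113 0.0253 0.027 ]
```

```bash
python3 -m pendant '[[[-0.027,0.02,0,0,0.003,0],[-0.027,0,0,0,0,0],[-0.027,0,0,0,0,0],[-0.027,0,0,0,0,0],[-0.027,0,0,0,0,0],[-0.027,0,0,0,0,0],[-0.027,0,0,0,0,0],[-0.027,0,0,0,0,0],[-0.027,0,0,0,0,0],[-0.02,0,0,0,0,0]]]' 1;python3 -m pendant '[[[0.1,0,0,0,0,0],[0.1,0.02,0,0,0,0],[0.0,0.24,0,0,0,0],[0,0.24,0,0,0,0],[0,0.24,0,0,0,0],[0,0.19,0,0,0,0],[0,0,0,0,0,0]]]' 1; python3 snap.py t5; python3 snaps.py s5
```

```text
time_s: 10.1
eef_pos: [0.5578, 0.049, 0.0083]
eef_rot: [-0.001, -0.032, 0.999, 0.001]
wrist_force: [-2.1, -0.3, 1.0]
opening: 0.002
time_s: 10.98
eef_pos: [0.5104, 0.237, 0.0102]
eef_rot: [0.003, -0.03, 1.0, 0.001]
wrist_force: [-0.5, -0.6, -0.1]
opening: -0.001
```

View pics/t5.png

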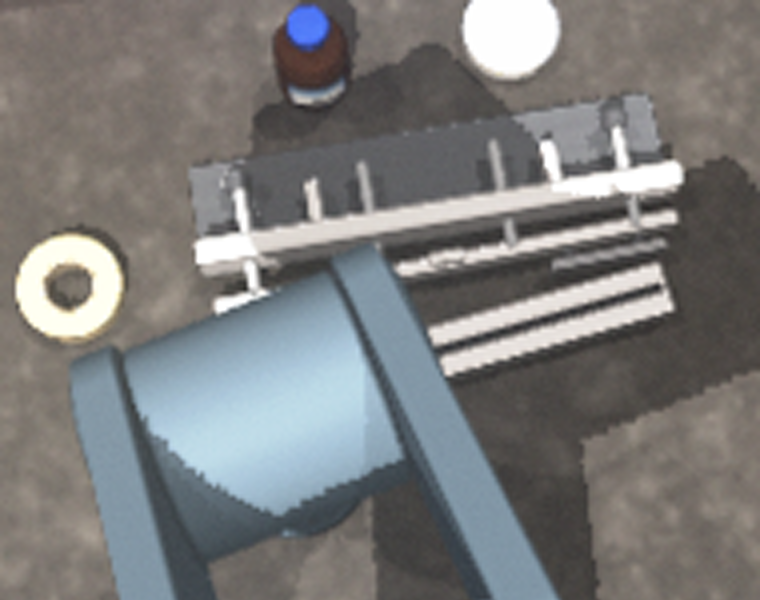

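```bash
cat > barr.py <<'E'
# far-right corner, near-right corner, second point on far edge 
import sys;from h import *
a=list(map(float,sys.argv[1:]))
c=imaging.camera("top")
P=[zt(c,*a[i:i+2],.024,225,120)[:2] for i in(0,2,4)]
d=P[0]-P[2];yaw=np.arctan2(d[0],-d[1])
n=np.array([np.cos(yaw),np.sin(yaw)]);l=np.array([-n[1],n[0]])
end=(P[0]+P[1])/2; ctr=end+.13*l
print("yaw",yaw.round(3),"ctr",ctr.round(4),"L",(ctr+.095*l).round(4),"R",(ctr-.095*l).round(4), "nearL",(ctr+.095*l-.015*n).round(4),"nearR",(ctr-.095*l-.015*n).round(4))
E
python3 barr.py 662 262 674 311 428 328
```

```text
yaw 0.115 ctr [0.5745 0.139 ] L [0.5636 0.2334] R [0.5854 0.0447] nearL [0.5487 0.2317] nearR [0.5705 0.0429]
```

```bash
python3 -m pendant '[[[-0.027,-0.03,0,0,0.002,0],[-0.027,0,0,0,0,0],[-0.027,0,0,0,0,0],[-0.027,0,0,0,0,0],[-0.027,0,0,0,0,0],[-0.027,0,0,0,0,0],[-0.027,0,0,0,0,0],[-0.027,0,0,0,0,0]]]' 1;python3 -m pendant '[[[-0.01,0,0,0,0,0],[-0.01,0,0,0,0,0]]]' 1; python3 snap.py t6
```

```text
time_s: 12.12
eef_pos: [0.557, 0.2268, 0.0096]
eef_rot: [-0.002, -0.026, 1.0, 0.0]
wrist_force: [-1.3, 0.6, 1.2]
opening: -0.0
time_s: 12.38
eef_pos: [0.561, 0.2271, 0.0094]
eef_rot: [-0.002, -0.026, 1.0, 0.0]
wrist_force: [-6.7, -0.8, 5.2]
opening: 0.001
```

View pics/t6.png

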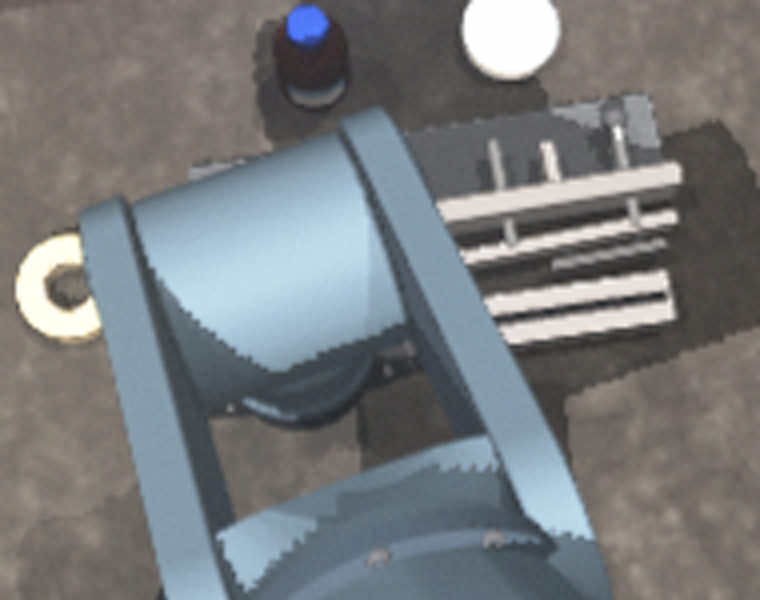

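```bash
python3 barr.py 668 271 676 319 486 300;  python3 -m pendant '[[[0.005,0,0,0,0,0],[0.01,0,0,0,0,0],[0.03,0,0,0,0,0],[0.12,0,0,0,0,0],[0.0,-0.24,0,0,0,0],[0,-0.24,0,0,0,0],[0,-0.24,0,0,0,0],[0,-0.19,0,0,0,0],[0,0,0,0,0,0]]]' 1; python3 snap.py t7
```

```text
yaw -0.003 ctr [0.5844 0.1386] L [0.5847 0.2336] R [0.5841 0.0436] nearL [0.5697 0.2336] nearR [0.5691 0.0436]
time_s: 13.6
eef_pos: [0.5372, 0.0396, 0.0105]
eef_rot: [0.002, -0.027, 1.0, 0.0]
wrist_force: [-0.4, -0.4, 0.1]
opening: 0.001
```

View pics/t7.png

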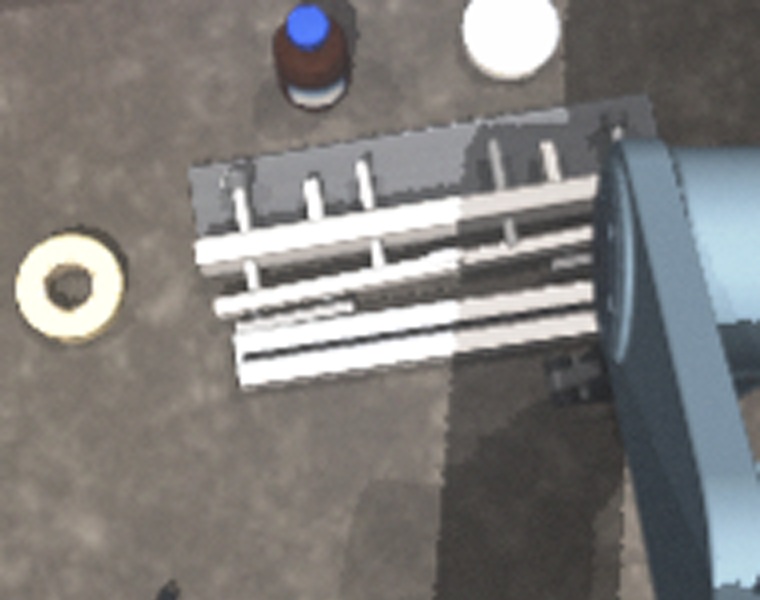

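The left end of the bar's far edge touches the left pad, at about (240–350, 320). The right end is about 11 mm short. Next I push the right end gently.

```bash
python3 -m pendant '[[[-0.03,0,0,0,0.001,0],[-0.03,0,0,0,0,0],[-0.03,0,0,0,0,0],[-0.02,0,0,0,0,0]]]' 1;python3 -m pendant '[[[-0.015,0,0,0,0,0],[-0.01,0,0,0,0,0]]]' 1;python3 -m pendant '[[[-0.005,0,0,0,0,0],[-0.005,0,0,0,0,0]]]' 1
```

```text
time_s: 14.15
eef_pos: [0.5597, 0.0457, 0.0103]
eef_rot: [-0.0, -0.03, 1.0, 0.001]
wrist_force: [-0.2, -1.0, 0.7]
opening: -0.004
time_s: 14.4
eef_pos: [0.5647, 0.0465, 0.01]
eef_rot: [-0.001, -0.03, 1.0, 0.001]
wrist_force: [-0.9, -0.4, 0.5]
opening: -0.001
time_s: 14.65
eef_pos: [0.5665, 0.0465, 0.0099]
eef_rot: [-0.001, -0.03, 1.0, 0.001]
wrist_force: [-1.4, 0.3, 1.6]
opening: -0.0
```

```bash
python3 -m pendant '[[[-0.005,0,0,0,0,0],[-0.005,0,0,0,0,0]]]' 1;python3 -m pendant '[[[-0.004,0,0,0,0,0]]]' 1;python3 -m pendant '[[[-0.004,0,0,0,0,0]]]' 1
```

```text
time_s: 14.9
eef_pos: [0.5685, 0.0466, 0.0099]
eef_rot: [-0.001, -0.03, 1.0, 0.001]
wrist_force: [-1.3, -0.4, 1.7]
opening: 0.0
time_s: 15.02
eef_pos: [0.569, 0.0466, 0.0098]
eef_rot: [-0.002, -0.03, 1.0, 0.001]
wrist_force: [-4.1, -0.3, 2.6]
opening: 0.003
time_s: 15.15
eef_pos: [0.5691, 0.0466, 0.0097]
eef_rot: [-0.003, -0.03, 1.0, 0.001]
wrist_force: [-5.4, -1.4, 4.0]
opening: -0.001
```

The right pad is touched at TCP x of about 0.569. Back off gently and go left to bed it.

```bash
python3 -m pendant '[[[0.002,0,0,0,0,0],[0.005,0,0,0,0,0],[0.01,0,0,0,0,0],[0.08,0,0,0,0,0],[0.0,0.24,0,0,0,0],[0,0.24,0,0,0,0],[0,0.24,0,0,0,0],[0,0.2,0,0,0,0],[0,0,0,0,0,0]]]' 1; python3 snap.py t8
```

```text
time_s: 16.27
eef_pos: [0.5417, 0.2336, 0.0114]
eef_rot: [0.002, -0.028, 1.0, 0.001]
wrist_force: [-0.4, -0.8, 0.3]
opening: 0.001
```

View pics/t8.png

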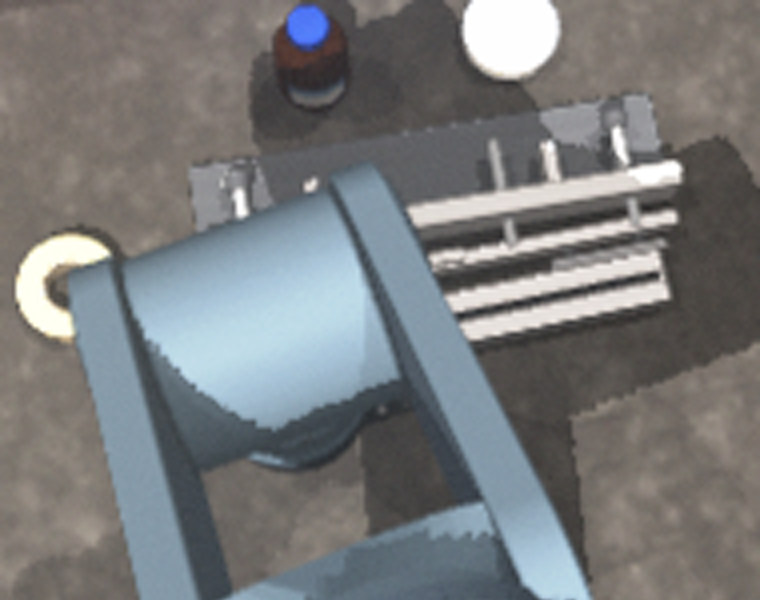

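The right end lies against the right pad, at about (555–665, 255). Now approach on the left.

```bash
python3 -m pendant '[[[-0.025,-0.01,0.003,0,0,0],[-0.025,-0.005,0,0,0,0],[-0.01,0,0,0,0,0]]]' 1;python3 -m pendant '[[[-0.008,0,0,0,0,0]]]' 1;python3 -m pendant '[[[-0.008,0,0,0,0,0]]]' 1
```

```text
time_s: 16.7
eef_pos: [0.5555, 0.2267, 0.0106]
eef_rot: [0.002, -0.026, 1.0, 0.001]
wrist_force: [0.7, -0.4, -0.1]
opening: 0.003
time_s: 16.82
eef_pos: [0.5575, 0.226, 0.0106]
eef_rot: [0.002, -0.026, 1.0, 0.001]
wrist_force: [-0.2, -0.1, 0.9]
opening: 0.003
time_s: 16.95
eef_pos: [0.5593, 0.2257, 0.0106]
eef_rot: [0.002, -0.025, 1.0, 0.001]
wrist_force: [0.2, -1.2, 0.1]
opening: -0.0
```

```bash
python3 -m pendant '[[[-0.006,0,0,0,0,0]]]' 1;python3 -m pendant '[[[-0.006,0,0,0,0,0]]]' 1
```

```text
time_s: 17.08
eef_pos: [0.5606, 0.2257, 0.0106]
eef_rot: [0.002, -0.025, 1.0, 0.001]
wrist_force: [0.4, -0.3, -0.1]
opening: 0.004
time_s: 17.2
eef_pos: [0.5614, 0.2258, 0.0105]
eef_rot: [0.001, -0.025, 1.0, 0.001]
wrist_force: [-1.7, -0.2, 2.1]
opening: -0.002
```

```bash
python3 -m pendant '[[[-0.006,0,0,0,0,0]]]' 1;python3 -m pendant '[[[-0.008,0,0,0,0,0]]]' 1;python3 -m pendant '[[[-0.008,0,0,0,0,0]]]' 1
```

```text
time_s: 17.32
eef_pos: [0.5623, 0.2259, 0.0104]
eef_rot: [0.001, -0.025, 1.0, 0.001]
wrist_force: [-2.4, -0.6, 1.5]
opening: -0.0
time_s: 17.45
eef_pos: [0.563, 0.226, 0.0103]
eef_rot: [-0.0, -0.026, 1.0, 0.0]
wrist_force: [-6.5, -0.7, 4.0]
opening: 0.001
time_s: 17.58
eef_pos: [0.563, 0.2261, 0.01]
eef_rot: [-0.002, -0.026, 1.0, 0.0]
wrist_force: [-6.9, -0.1, 4.8]
opening: 0.0
```

```bash
python3 -m pendant '[[[-0.012,0,0,0,0,0]]]' 1;python3 -m pendant '[[[-0.013,0,0,0,0,0]]]' 1
```

```text
time_s: 17.7
eef_pos: [0.5634, 0.2261, 0.0095]
eef_rot: [-0.004, -0.026, 1.0, -0.0]
wrist_force: [-8.7, -1.3, 6.8]
opening: 0.003
time_s: 17.82
eef_pos: [0.5635, 0.2261, 0.0091]
eef_rot: [-0.007, -0.026, 1.0, -0.001]
wrist_force: [-10.4, -2.1, 7.3]
opening: -0.008
```

```bash
python3 -m pendant '[[[-0.014,0,-0.004,0,-0.002,0]]]' 1;python3 -m pendant '[[[-0.016,0,-0.004,0,-0.002,0]]]' 1
```

```text
time_s: 17.95
eef_pos: [0.5635, 0.2261, 0.0091]
eef_rot: [-0.007, -0.026, 1.0, -0.001]
wrist_force: [-8.6, -1.0, 4.0]
opening: -0.001
time_s: 18.08
eef_pos: [0.5635, 0.226, 0.009]
eef_rot: [-0.007, -0.027, 1.0, -0.001]
wrist_force: [-9.9, -1.6, 7.4]
opening: 0.004
```

```bash
python3 -m pendant '[[[-0.02,0,-0.004,0,-0.002,0]]]' 1;python3 -m pendant '[[[-0.022,0,-0.004,0,-0.002,0]]]' 1
```

```text
time_s: 18.2
eef_pos: [0.5639, 0.2261, 0.009]
eef_rot: [-0.008, -0.027, 1.0, -0.002]
wrist_force: [-13.3, -1.2, 9.9]
opening: -0.002
time_s: 18.32
eef_pos: [0.564, 0.2261, 0.009]
eef_rot: [-0.009, -0.027, 1.0, -0.002]
wrist_force: [-16.1, -2.1, 12.1]
opening: 0.0
```

```bash
python3 -m pendant '[[[-0.014,0,-0.008,0,-0.002,0]]]' 1;python3 -m pendant '[[[-0.015,0,-0.008,0,-0.002,0]]]' 1;python3 -m pendant '[[[-0.016,0,-0.008,0,-0.002,0]]]' 1
```

```text
time_s: 18.45
eef_pos: [0.5637, 0.2261, 0.0093]
eef_rot: [-0.01, -0.027, 1.0, -0.003]
wrist_force: [-7.2, -1.3, -0.9]
opening: 0.002
time_s: 18.58
eef_pos: [0.5636, 0.226, 0.0093]
eef_rot: [-0.01, -0.028, 1.0, -0.003]
wrist_force: [-7.2, -1.1, -0.8]
opening: 0.003
time_s: 18.7
eef_pos: [0.5636, 0.226, 0.0093]
eef_rot: [-0.01, -0.028, 1.0, -0.004]
wrist_force: [-7.7, 0.2, 1.0]
opening: -0.0
```

```bash
python3 -m pendant '[[[-0.021,0,-0.008,0,-0.002,0]]]' 1;python3 -m pendant '[[[-0.023,0,-0.008,0,-0.002,0]]]' 1
```

```text
time_s: 18.82
eef_pos: [0.5639, 0.2261, 0.0092]
eef_rot: [-0.011, -0.028, 1.0, -0.004]
wrist_force: [-11.3, -0.5, 4.9]
opening: 0.002
time_s: 18.95
eef_pos: [0.5641, 0.2261, 0.0091]
eef_rot: [-0.013, -0.028, 1.0, -0.004]
wrist_force: [-13.8, -1.4, 7.5]
opening: 0.002
```

Magnitude about 15.7 N. I hold just below that for over half a second.

```bash
python3 -m pendant '[[[-0.023,0,-0.012,0,-0.002,0]]]' 1;python3 -m pendant '[[[-0.023,0,-0.01,0,-0.002,0]]]' 1;python3 -m pendant '[[[-0.023,0,-0.01,0,-0.002,0]]]' 1
```

```text
time_s: 19.08
eef_pos: [0.5643, 0.2261, 0.0095]
eef_rot: [-0.014, -0.028, 0.999, -0.005]
wrist_force: [-9.9, -0.8, -1.2]
opening: 0.002
time_s: 19.2
eef_pos: [0.5642, 0.2262, 0.0093]
eef_rot: [-0.016, -0.029, 0.999, -0.005]
wrist_force: [-11.3, -0.8, 2.6]
opening: -0.002
time_s: 19.32
eef_pos: [0.5641, 0.2262, 0.0093]
eef_rot: [-0.018, -0.029, 0.999, -0.006]
wrist_force: [-12.4, -1.3, 4.1]
opening: 0.002
```

```bash
python3 -m pendant '[[[-0.024,0,-0.01,0,-0.002,0]]]' 1;python3 -m pendant '[[[-0.024,0,-0.01,0,-0.002,0]]]' 1; python3 snap.py t9
```

```text
time_s: 19.45
eef_pos: [0.5641, 0.2261, 0.0093]
eef_rot: [-0.02, -0.029, 0.999, -0.007]
wrist_force: [-13.2, -1.1, 5.7]
opening: -0.001
time_s: 19.58
eef_pos: [0.5641, 0.2261, 0.0094]
eef_rot: [-0.022, -0.03, 0.999, -0.007]
wrist_force: [-13.4, -2.0, 4.5]
opening: 0.002
```

View pics/t9.png

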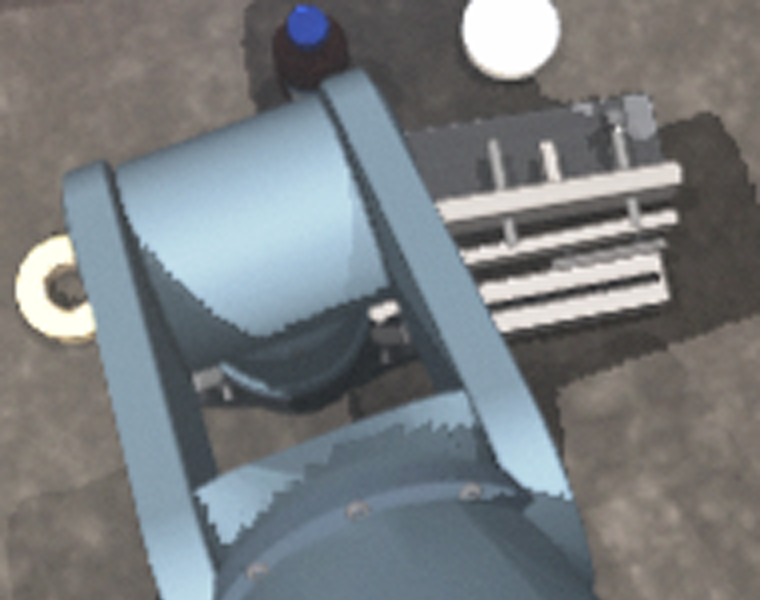

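The left pad was held at about 12–13 N for over 0.5 s, and the right pad is still just in contact. Unload in stages.

```bash
python3 -m pendant '[[[-0.018,0,-0.004,0,-0.002,0],[-0.012,0,-0.003,0,-0.002,0],[-0.007,0,0,0,-0.002,0],[-0.003,0,0,0,-0.002,0],[0,0,0,0,-0.002,0],[0.003,0,0,0,-0.001,0],[0.004,0,0,0,-0.001,0],[0.005,0,0,0,-0.001,0]]]' 1
```

```text
time_s: 20.62
eef_pos: [0.5619, 0.2259, 0.0086]
eef_rot: [-0.01, -0.031, 0.999, -0.008]
wrist_force: [-0.1, 0.2, 0.6]
opening: -0.002
```

```bash
python3 -m pendant '[[[0.01,0,-0.004,0,0,0],[0.1,0,0,0,0,0],[0.0,-0.24,0,-0.002,-0.003,0],[0,-0.24,0,-0.002,-0.002,0],[0,-0.24,0,0,0,0],[0,-0.2,0,0,0,0],[0,0,0,0,0,0]]]' 1; python3 snap.py t10
```

```text
time_s: 21.5
eef_pos: [0.5536, 0.037, 0.0132]
eef_rot: [0.002, -0.032, 0.999, -0.001]
wrist_force: [0.6, 0.2, -0.5]
opening: -0.0
```

View pics/t10.png

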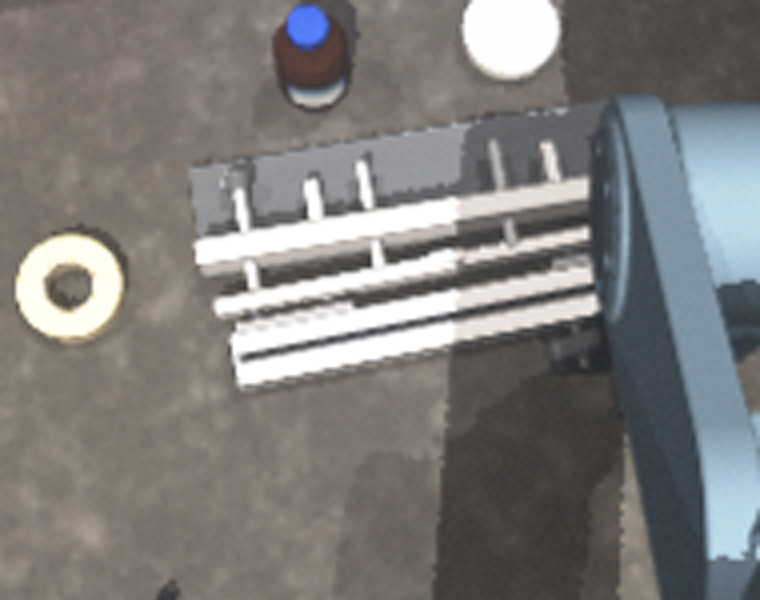

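The bar lies along both pads. Next is the right press.

```bash
python3 -m pendant '[[[-0.025,0.01,0.003,0,0,0],[-0.02,0,0,0,0,0],[-0.008,0,0,0,0,0]]]' 1;python3 -m pendant '[[[-0.008,0,0,0,0,0]]]' 1;python3 -m pendant '[[[-0.008,0,-0.002,0,-0.002,0]]]' 1
```

```text
time_s: 21.92
eef_pos: [0.5643, 0.044, 0.0125]
eef_rot: [0.002, -0.034, 0.999, -0.001]
wrist_force: [-0.0, -0.1, -0.5]
opening: -0.001
time_s: 22.05
eef_pos: [0.5659, 0.0448, 0.0124]
eef_rot: [0.002, -0.035, 0.999, -0.001]
wrist_force: [0.1, 0.1, 0.6]
opening: -0.003
time_s: 22.18
eef_pos: [0.5676, 0.0453, 0.0127]
eef_rot: [0.005, -0.035, 0.999, -0.001]
wrist_force: [0.4, 0.5, 0.1]
opening: 0.003
```

```bash
python3 -m pendant '[[[-0.008,0,-0.002,0,-0.002,0]]]' 1;python3 -m pendant '[[[-0.01,0,-0.004,0,-0.003,0]]]' 1
```

```text
time_s: 22.3
eef_pos: [0.5692, 0.0456, 0.0131]
eef_rot: [0.008, -0.035, 0.999, -0.0]
wrist_force: [-0.5, -0.4, 0.4]
opening: -0.002
time_s: 22.42
eef_pos: [0.5698, 0.0456, 0.0132]
eef_rot: [0.012, -0.035, 0.999, -0.0]
wrist_force: [-5.1, -2.0, -2.1]
opening: 0.004
```

```bash
python3 -m pendant '[[[-0.014,0,-0.001,0,-0.001,0]]]' 1;python3 -m pendant '[[[-0.018,0,-0.003,0,-0.002,0]]]' 1
```

```text
time_s: 22.55
eef_pos: [0.5703, 0.0456, 0.0129]
eef_rot: [0.011, -0.035, 0.999, -0.0]
wrist_force: [-10.5, -3.3, 6.6]
opening: 0.002
time_s: 22.68
eef_pos: [0.5707, 0.0455, 0.0128]
eef_rot: [0.01, -0.035, 0.999, -0.0]
wrist_force: [-12.7, -4.3, 9.2]
opening: 0.004
```

```bash
python3 -m pendant '[[[-0.019,0,-0.005,0,-0.002,0]]]' 1;python3 -m pendant '[[[-0.02,0,-0.006,0,-0.002,0]]]' 1
```

```text
time_s: 22.8
eef_pos: [0.5709, 0.0455, 0.0129]
eef_rot: [0.01, -0.036, 0.999, -0.0]
wrist_force: [-11.6, -3.4, 4.0]
opening: 0.002
time_s: 22.92
eef_pos: [0.571, 0.0455, 0.0129]
eef_rot: [0.009, -0.036, 0.999, 0.0]
wrist_force: [-11.6, -3.6, 3.8]
opening: 0.003
```

```bash
python3 -m pendant '[[[-0.022,0,-0.006,0,-0.002,0]]]' 1;python3 -m pendant '[[[-0.022,0,-0.007,0,-0.002,0]]]' 1
```

```text
time_s: 23.05
eef_pos: [0.5711, 0.0455, 0.0129]
eef_rot: [0.007, -0.036, 0.999, 0.0]
wrist_force: [-13.3, -3.9, 6.1]
opening: -0.0
time_s: 23.18
eef_pos: [0.5711, 0.0455, 0.013]
eef_rot: [0.006, -0.036, 0.999, 0.0]
wrist_force: [-12.9, -3.2, 5.0]
opening: 0.006
```

```bash
python3 -m pendant '[[[-0.021,0,-0.007,0,-0.002,0]]]' 1;python3 -m pendant '[[[-0.022,0,-0.008,0,-0.002,0]]]' 1;python3 -m pendant '[[[-0.022,0,-0.008,0,-0.002,0]]]' 1; python3 snap.py t11
```

```text
time_s: 23.3
eef_pos: [0.5711, 0.0454, 0.013]
eef_rot: [0.004, -0.036, 0.999, 0.001]
wrist_force: [-12.4, -4.0, 3.4]
opening: 0.002
time_s: 23.42
eef_pos: [0.5711, 0.0454, 0.0131]
eef_rot: [0.003, -0.036, 0.999, 0.001]
wrist_force: [-11.7, -3.6, 2.8]
opening: -0.0
time_s: 23.55
eef_pos: [0.5711, 0.0454, 0.0131]
eef_rot: [0.001, -0.036, 0.999, 0.001]
wrist_force: [-11.7, -3.8, 3.3]
opening: -0.001
```

View pics/t11.png

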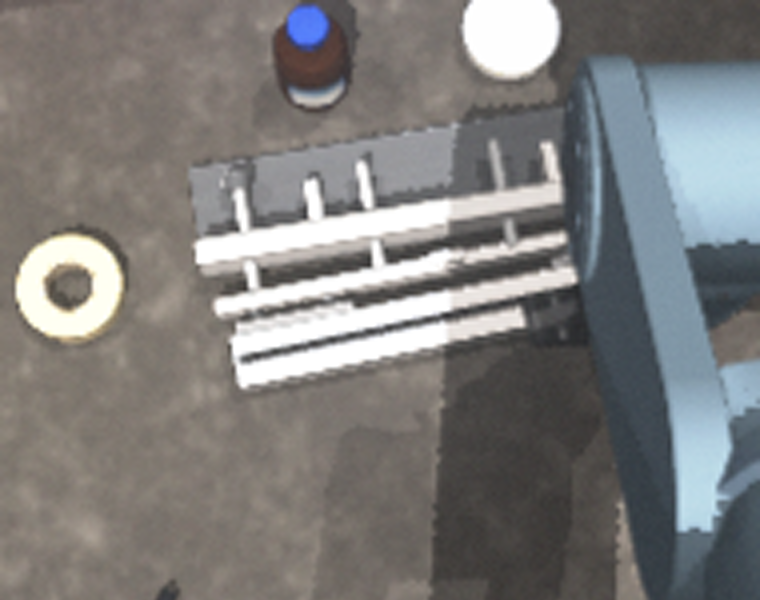

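About 12 N was held on the right for around 0.9 s, and the left end is still at its pad. Unload in stages and retreat.

```bash
python3 -m pendant '[[[-0.017,0,-0.004,0,-0.001,0],[-0.012,0,-0.003,0,-0.001,0],[-0.008,0,-0.001,0,0,0],[-0.004,0,0,0,0,0],[0,0,0,0,0,0],[0.002,0,0,0,0,0],[0.003,0,0,0,0,0],[0.004,0,0,0,0,0],[0.005,0,0,0,0,0],[0.01,0,0,0,0,0]]]' 1;python3 -m pendant '[[[0.1,0,0,0,0,0],[0.2,0,-0.05,0,0,0],[0.1,0,-0.25,0,0,0],[0.3,0,-0.1,0,0,0],[0.2,0,0,0,0,0],[0,0,0,0,0,0]]]' 1; python3 snap.py t12; python3 snaps.py s12
```

```text
time_s: 24.85
eef_pos: [0.5669, 0.0449, 0.0136]
eef_rot: [-0.003, -0.036, 0.999, 0.001]
wrist_force: [-0.2, 0.3, -0.8]
opening: 0.001
time_s: 25.6
eef_pos: [0.3883, 0.0312, 0.0957]
eef_rot: [-0.001, -0.036, 0.999, 0.001]
wrist_force: [0.5, 0.5, 0.4]
opening: -0.002
```

View pics/t12.png

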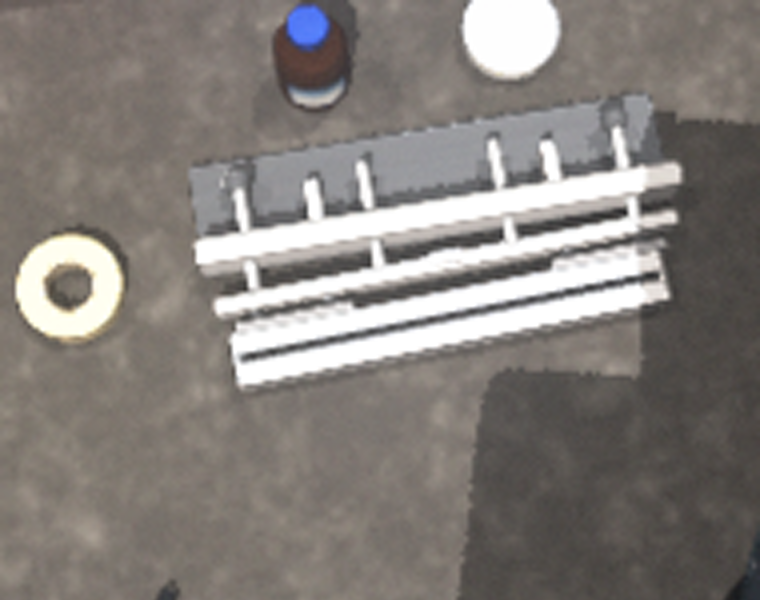

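View pics/s12.png

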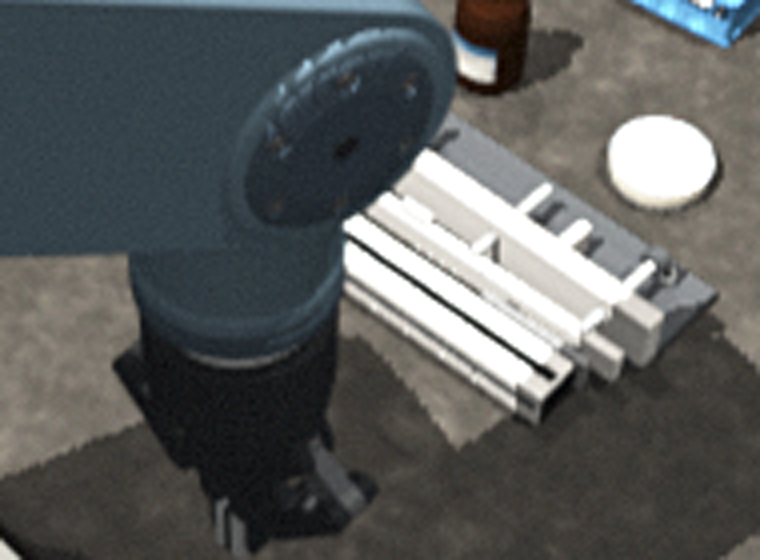

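```bash
python3 - <<'E'
from h import *
import cv2
c=imaging.camera("top")
P=[zt(c,*p,.024,225,120)[:2] for p in[(239,389),(668,300)]]
P=np.array(P);d=P[1]-P[0];print(P,"yaw",np.arctan2(d[0],-d[1]),np.linalg.norm(d))
for y,px in((.2305,.6053),(.041,.6107)):
    x=np.interp(y,P[::-1,1],P[::-1,0]);print("gap",px-x-.030)
print("mid y",P.mean(0))
im=c["pixels"][180:225,275:400]
cv2.imwrite("pics/fin.png",cv2.resize(im,None,fx=6,fy=6,interpolation=cv2.INTER_NEAREST))
E
```

```text
[[0.57025509 0.2695409 ]
 [0.58133276 0.01154598]] yaw 0.04291118762030169 0.25823263929343393
gap 0.0033685925388158566
gap 0.0006319276679892794
mid y [0.57579392 0.14054344]
```

View pics/fin.png

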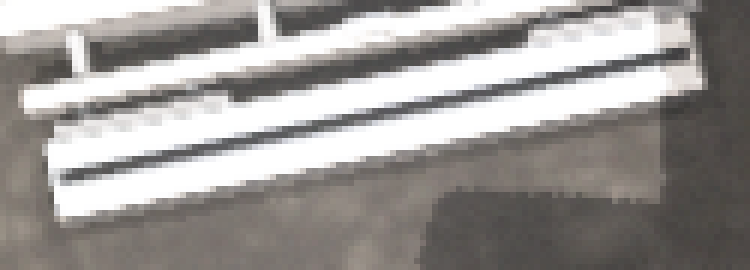

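The camera estimate puts the left gap at 3.4 mm ± about 2 mm, which isn't conclusive. I'll check the left side with a light touch.

```bash
python3 -m pendant '[[[0,0.25,0,0,0,0],[0,0.25,0,0,0,0],[0,0.25,0,0,0,0],[0,0.2,0,0,0,0],[-0.25,0,0,0,0,0],[-0.25,0,0,0,0,0],[-0.2,0,0.0,0,0,0],[0,0,0.2,0,0,0],[0,0,0.15,0,0,0],[0,0,0.05,0,0,0],[0,0,0,0,0,0]]]' 1
```

```text
time_s: 27.12
eef_pos: [0.5371, 0.2413, 0.0119]
eef_rot: [0.004, -0.036, 0.999, 0.001]
wrist_force: [-0.8, 0.1, 0.3]
opening: 0.002
```

```bash
python3 -m pendant '[[[-0.03,-0.05,0,0,0,0],[-0.025,-0.01,0,0,0,0],[-0.015,0,0,0,0,0],[-0.008,0,0,0,0,0]]]' 1;for i in 1 2; do python3 -m pendant '[[[-0.005,0,0,0,0,0]]]' 1; done
```

```text
time_s: 27.62
eef_pos: [0.5576, 0.2302, 0.0158]
eef_rot: [0.007, -0.036, 0.999, 0.001]
wrist_force: [0.9, 0.6, -0.4]
opening: 0.001
time_s: 27.75
eef_pos: [0.5589, 0.2303, 0.0162]
eef_rot: [0.007, -0.036, 0.999, 0.001]
wrist_force: [0.8, -0.6, -0.4]
opening: 0.0
time_s: 27.88
eef_pos: [0.5599, 0.2305, 0.0164]
eef_rot: [0.008, -0.036, 0.999, 0.001]
wrist_force: [-1.0, 0.1, 0.4]
opening: 0.0
```

```bash
python3 -m pendant '[[[-0.004,0,0.006,0,0,0]]]' 1; python3 -m pendant '[[[-0.004,0,0.004,0,0,0]]]' 1;python3 -m pendant '[[[-0.004,0,0.003,0,0,0]]]' 1
```

```text
time_s: 28.0
eef_pos: [0.5607, 0.2307, 0.0152]
eef_rot: [0.008, -0.036, 0.999, 0.001]
wrist_force: [-0.7, 0.5, -0.5]
opening: 0.003
time_s: 28.12
eef_pos: [0.5614, 0.2308, 0.0142]
eef_rot: [0.007, -0.036, 0.999, 0.001]
wrist_force: [-0.1, -0.2, 0.3]
opening: 0.001
time_s: 28.25
eef_pos: [0.5621, 0.2309, 0.0134]
eef_rot: [0.007, -0.036, 0.999, 0.001]
wrist_force: [0.2, 0.2, 0.1]
opening: 0.004
```

```bash
python3 -m pendant '[[[-0.004,0,0.0,0,0,0]]]' 1; python3 -m pendant '[[[-0.004,0,0.0,0,0,0]]]' 1
```

```text
time_s: 28.38
eef_pos: [0.5626, 0.2309, 0.0133]
eef_rot: [0.007, -0.036, 0.999, 0.001]
wrist_force: [-1.8, 0.4, 0.8]
opening: 0.0
time_s: 28.5
eef_pos: [0.5627, 0.2309, 0.0131]
eef_rot: [0.006, -0.036, 0.999, 0.001]
wrist_force: [-4.2, 0.4, 2.8]
opening: -0.001
```

```bash
python3 -m pendant '[[[-0.004,0,0.0,0,0,0]]]' 1; python3 -m pendant '[[[-0.004,0,0.0,0,0,0]]]' 1
```

```text
time_s: 28.62
eef_pos: [0.5627, 0.2309, 0.0129]
eef_rot: [0.005, -0.037, 0.999, 0.001]
wrist_force: [-4.4, -1.1, 2.4]
opening: 0.0
time_s: 28.75
eef_pos: [0.5628, 0.2309, 0.0128]
eef_rot: [0.004, -0.037, 0.999, 0.001]
wrist_force: [-5.4, -0.8, 3.4]
opening: -0.002
```

The force rose at once (0.1 mm of motion, 4 N), so the bar is against the left pad. Release and retreat.

```bash
python3 -m pendant '[[[-0.002,0,-0.001,0,0,0],[0,0,0,0,0,0],[0.002,0,0,0,0,0],[0.003,0,0,0,0,0],[0.005,0,0,0,0,0],[0.01,0,0,0,0,0],[0.1,0,0,0,0,0],[0.2,0,-0.05,0,0,0],[0.1,0,-0.25,0,0,0],[0.2,0,-0.2,0,0,0],[0.1,0,0,0,0,0],[0,0,0,0,0,0]]]' 1; python3 snaps.py s13; python3 snap.py t13
```

```text
time_s: 30.25
eef_pos: [0.4183, 0.2201, 0.115]
eef_rot: [0.01, -0.036, 0.999, 0.002]
wrist_force: [0.3, -0.8, 0.4]
opening: -0.0
```

View pics/t13.png

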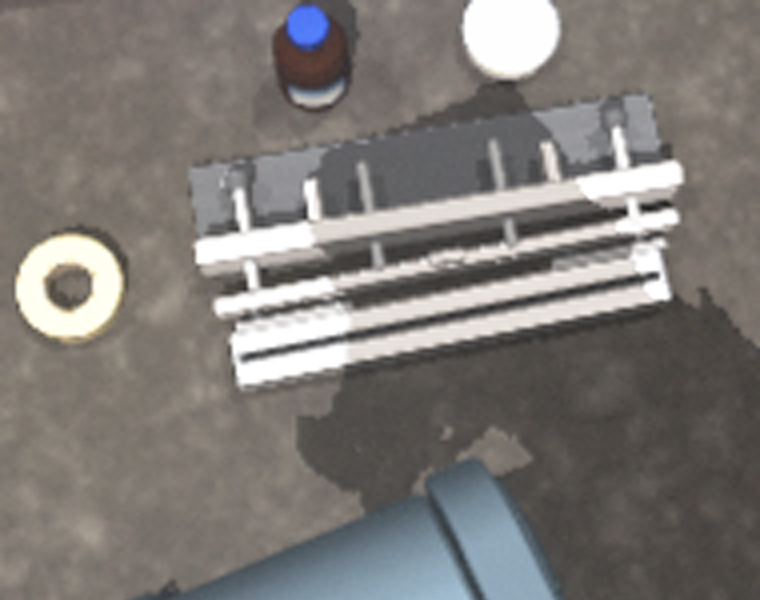

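View pics/s13.png

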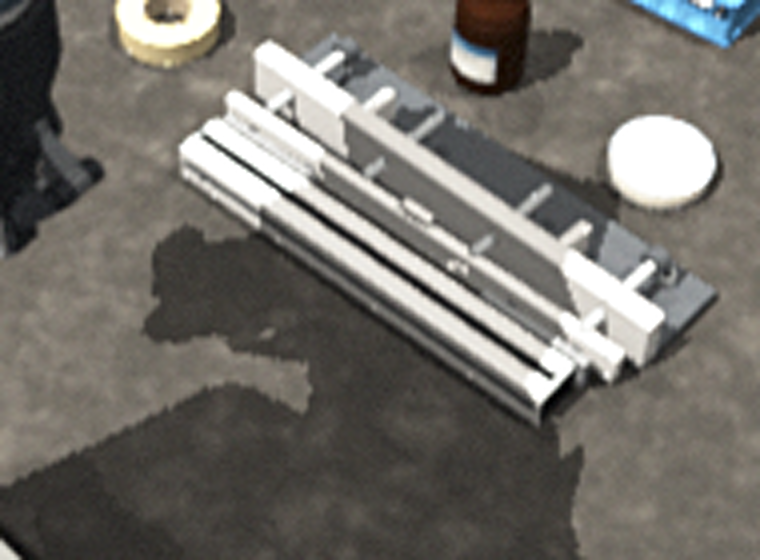

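The bar lies flush against both pads with its end pixels unchanged. The bottle, dish and tape haven't moved, and the arm is clear. Handing in.

```bash
python3 -c "
from bench import ctrl;print(ctrl.hand_in())"
```

```text
the job is handed in; nothing more can be done
None
```

I pushed the profile end by end up to the rail until it touched both pads, then bedded it against the left pad and after that against the right. I handed the job in at about 30 s of robot time.

**Pressing forces**
- **Left pad:** I held about 10–13 N along the rail for over 0.5 s. One reading before that peaked at 16 N along the rail, or about 20 N with the vertical friction. That is at your 20 N limit, and readings come only every 1/8 s, so it may have gone slightly over.
- **Right pad:** I held about 12–13 N along the rail for about 0.9 s.
- I unloaded both presses in small steps.

**Last checks**
- **Contact:** The final pictures show the profile lying along both pads. The camera estimated the gaps at about 3.4 mm left and 0.6 mm right, with an error of about ±2 mm. The left value was above the 2.5 mm limit, so I touched the left side again lightly (about 5 N). The force rose within 0.1 mm, so I take the profile to be against that pad. I did not repeat the touch check on the right.
- **Lengthwise position:** The profile's middle is about 5 mm from the rail's middle.
- **Bystanders:** The bottle, dish and tape roll look unmoved. The pen was mostly outside the later close-ups, so I did not check it properly, but the fingers never worked near it.
- **Robot:** The arm was clear of everything at hand-in.

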